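Feed a treat tub through the one-way flap

ROBOT

A 6-joint arm with a two-finger parallel gripper is mounted at the origin on the work surface. World frame = base frame: x ahead of the robot, y to its left, z up, the work surface at z = 0. Lengths are in m, angles in rad, forces in N, time in s.
With the tool pointing down it reaches from about 0.3 to 0.95 m from the base axis. Payload 3.1 kg.
Tool frame: the origin (TCP) lies midway between the tips of the shut fingers; the grasp point (between the pads) lies 19 mm behind it (r.grip_point_offset is the distance from the TCP to the grasp point, in m); x points along the fingers, y is the direction in which the jaws open and shut, and the axes are right-handed (so a half turn about x gives the same grasp; the last joint's range is limited). The gripper opens to 85 mm and grips with 20 to 120 N. Pads are 22 mm wide; open, the fingers measure 114 mm over their backs; the gripper's body (76 mm by 85 mm) begins 54 mm behind the grasp point. The pads swing forward as they close: fully open they stand 13 mm farther back than shut.
Start: joints at [1.075, 0.308, 1.634, -0, 1.2, -0.07], TCP at [0.258, 0.569, 0.231] pointing down, gripper open.
Joint ranges: [-3.06, 3.06], [-0.79, 1.96], [0.05, 2.63], [-1.19, 4.34], [0.05, 2.64], [-2.94, 2.94]. Speed limits (rad/s): [2.79, 2.79, 3.14, 3.14, 3.14, 3.14].

INTERFACE

Orientations are given as a unit quaternion [x, y, z, w].
In Python, from plant import r gives the robot as it stands.
- The arm moves only by the tool send_rows, never from a script. Its arguments are lists of equal length, an entry for each row: "linear": the shift along the world's x, y, z in mm, a list of three; "turn": the turn about the world's z in rad. In form: {"linear": [[dx, dy, dz], ...], "turn": [turn, ...]}. A call has 1 to 5 rows; each row is the pose to reach, as a shift and turn from the pose commanded when the call began; what a row does not reach only later rows make up. A row lasts 1/8 s, in which the tool goes at most 62.5 mm and 10.7 degrees, less where a joint would pass 70% of its speed; a pose out of reach is approached as far as the arm can. A call with a gripper value outside its range is refused whole. "gripper" is the closure in counts, from 0 (fully open) to 255 (shut), set as the call begins (left out, the last holds). The fingers move at their own pace and stop on an object; "grip_force" is the grip in N (left out, the last holds). Time passes only in rows, so rows that repeat a pose let the fingers close. It gives the time, the measured TCP pose, the force and the opening at its end, in the units of the state.
- r.read_state(): the state, without advancing time (a new reading comes with each control period).
- r.camera(name): name is "side" or "top" or "wrist"; returns the picture (480x640x3 uint8, red, green, blue); there is no depth.
- r.camera_model(name): a dict with "fx", "fy", "cx", "cy" (pixels), "camera_from_world" (4x4, takes a point from world to camera coordinates). Camera axes: x right, y down, z forward; pixel columns grow to the right and rows downward; lengths in m; the calibration is good to about 2 mm. A picture is of the moment at which its call begins: read the wrist's pose just before it. camera_model takes no time and is no camera call; for the wrist camera it gives the pose at the moment of the call.
- r.sign_off(): hands the job in, once; it reports no verdict.
The state is a dict: "time": time; "joints": joint angles; "joint_vel": joint speeds; "tau": joint torques, N m; "eef_pos": TCP position; "ee_rot": TCP orientation; "contact_force": force on the tool from outside, world axes, zero at the start; "wrist_torque": the same for the moment, N m; "opening": finger opening in m.
Only numpy, scipy, OpenCV 4.12 (cv2) and the standard library are available. Lean on these libraries where they do the work, as an engineer would, in place of code of your own. Each camera call takes 0.05 s, during which the arm holds its last target. There are 200 camera calls.

TASK

Send the round tub standing in the lane through the self-closing flap into the tray: push the flap open with one finger while the tub is still outside, keep going, and push the tub through behind it with the other finger, far enough that the flap swings fully shut behind it. Use a finger, not the tub, to push the flap open (an open flap may rest against the passing tub); never grip, lift or tip the tub, and leave all the other things where they are.

Things in the scene. Friction and masses are not known exactly. Their poses are not given: they have to be found in the camera images.
- chute: Fixed grey-walled chute, open on top, plywood floor 8 thick. Origin at table level under the middle of the shut flap; +x is the way the tub travels, z up. From x = -170 to 0: a lane 62 wide inside (y -31 to +31), walls 6 thick with tops 40 above the table, entry end open. From x = 0 on: the receiving tray.
- tray_floor (a point): Middle of the receiving tray's floor, 8 above the table, at chute x = 113, y = 0; axes as the chute's. Inside, the tray runs from chute x = 0 to 226 and y = -90 to +90; its walls' tops are 44 above the table.
- flap (a joint): Angle of the self-closing flap in the doorway between lane and tray, rad: 0 shut, grows to at most 1.65 as it swings about an upright hinge into the tray (chute's +x). It cannot swing towards the lane. A spring shuts it: about 0.6 N at mid-panel starts it opening, about 1.5 N there holds it wide open; let go, it swings shut in about a second.
- flap_hinge (a point): The flap is an aluminium panel, 64 wide, 5 thick, 32 tall, from 12 to 44 above the table. This point is on its hinge line (chute x = 0, y = +40), 10 above the table, and turns with it; the panel reaches from 4 to 68 mm from the hinge along its own -y (across the lane when shut), so its free edge sweeps a circle of 68 mm radius in the tray.
- tub: The tub to send through: clear round tub of dried treats with a white lid, 42 diameter, 42 tall, about 70 g, standing in the lane before the flap, its centre 80 to 115 before it (chute x). Origin at the centre of its underside, z up. It slides easily when pushed low down.
- stored_tub_a: Clear round lidded tub, 42 diameter, 42 tall, about 70 g, same kind as the one to be moved. Stands in the tray, in the +y far corner (about chute x = 170, y = +63). Origin at the centre of its underside.
- stored_tub_b: Clear round lidded tub, 42 diameter, 42 tall, about 70 g, same kind as the one to be moved. Stands in the tray, in the -y far corner (about chute x = 170, y = -63). Origin at the centre of its underside.
- square_tub: Square lidded tub, 48 x 48, 42 tall, on the table beside the lane on its +y side. Origin at the centre of its underside.
- spare_tub: Clear round lidded tub, 42 diameter, 42 tall, about 70 g, same kind as the one to be moved. On the table beside the lane on its -y side. Origin at the centre of its underside.
- jar: Lidded jar, 70 diameter, 100 tall, on the left of the table. Origin at the centre of its underside.
- scoop: Steel spoon about 200 long, under 30 high, lying on the table on the right. Origin on its underside.
- brush: Hand brush about 200 long, under 30 high, lying on the table on the left. Origin on its underside.
Things that resemble listed ones, but are neither listed nor needed, are in the scene too. What is shaped like the tub but green or pink is not meant.

How it is judged:
By the outcome, as a careful person would: the job done as asked, in the order asked, and still so for the second after the job is handed in, with the robot touching nothing.
It also fails if it takes over 35 s, if anything falls off the work surface, if the arm or the gripper's body presses on something with over 40 N, if the wrist force passes 120 N, or if a joint passes its speed limit or range.

## Working session

There is one attempt and no reset: what is moved stays moved. The work goes in short steps, Python scripts to look and compute and a tool call to move; the robot and the scene stay as the last step left them, time stands still between calls to the robot, and variables do not carry over. Pictures are saved under pics/ and viewed, about 8 in all and at most 12, crops included, and the job is handed in when it is done.

Besides the shell and the picture viewer there is one more tool, called after "Call:" as a command line: name --pt "numbers of a row" for each row, then --argument value for the rest. send_rows: Moves the arm, as the interface text tells. Its arguments: {"type":"object","properties":{"linear":{"type":"array"},"turn":{"type":"array"},"gripper":{"type":"number"},"grip_force":{"type":"number"}},"required":["linear","turn"]}

```bash
mkdir -p pics; ls
python3 - <<'E'
from plant import r
import cv2,numpy as np
s=r.read_state();print(s['time'],s['eef_pos'],s['ee_rot'],s['opening'],s['contact_force'])
for n in ('top','side'):
    im=r.camera(n);cv2.imwrite(f'pics/{n}0.png',im[...,::-1])
    m=r.camera_model(n);print(n,m['fx'],m['cx'],m['cy'],np.round(m['camera_from_world'],3).tolist())
E
```

```text
pics
0.0 [0.25780831 0.56841609 0.23001487] [ 0.14862234  0.69137052 -0.1502296   0.69090467] 0.08553585662261882 [-0.17758437 -0.42211046  1.25668922]
top 504.52055423345615 319.3092289054809 235.3848297611023 [[0.016, -1.0, -0.001, 0.016], [-0.994, -0.016, -0.108, 0.563], [0.108, 0.003, -0.994, 1.126], [0.0, 0.0, 0.0, 1.0]]
side 569.7188621757276 319.420618573902 248.50623720525925 [[0.759, -0.651, 0.009, -0.426], [-0.461, -0.547, -0.699, 0.3], [0.46, 0.526, -0.715, 0.97], [0.0, 0.0, 0.0, 1.0]]
```

View pics/top0.png

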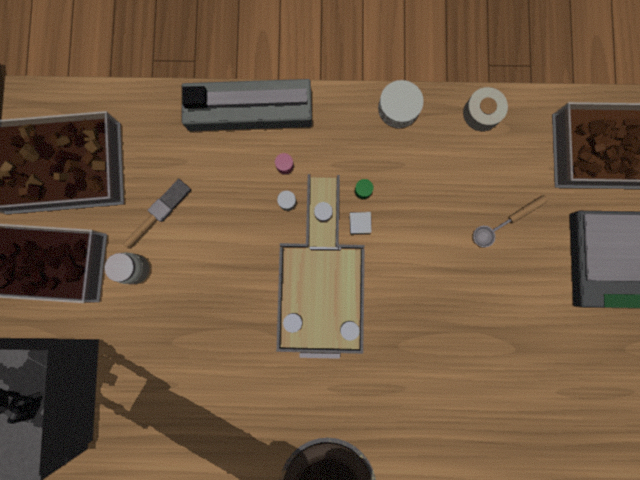

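View pics/side0.png

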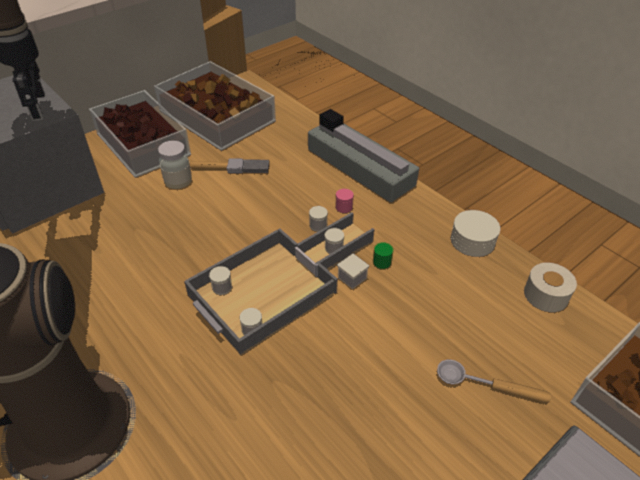

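The chute's +x points towards the robot, so down in the top image. What could be taken for the tub, with top-view pixels:
- **Lane tub, white:** (323,212). This is the one, as it stands inside the lane before the flap.
- **Spare tub:** (286,200), outside the lane.
- **Stored tubs:** (292,323) and (349,331).
- **Pink and green look-alikes:** (285,163) and (364,188).
- **Square tub:** (360,223).

Next I measure and check in a close crop.

```bash
cat > h.py <<'E'
import numpy as np,cv2
from plant import r
def ray(n,u,v):
    m=r.camera_model(n);T=np.array(m['camera_from_world']);R=T[:3,:3]
    return -R.T@T[:3,3], R.T@np.array([(u-m['cx'])/m['fx'],(v-m['cy'])/m['fy'],1])
def plane(n,u,v,z):
    o,d=ray(n,u,v);return o+d*(z-o[2])/d[2]
def two(p,q):
    (a,d),(b,e)=ray('top',*p),ray('side',*q)
    s=np.linalg.lstsq(np.c_[d,-e],b-a,rcond=None)[0]
    x,y=a+s[0]*d,b+s[1]*e;return (x+y)/2,np.linalg.norm(x-y)
def blobs(im,lo,roi,amin=60):
    x0,y0,x1,y1=roi;h=cv2.cvtColor(im,cv2.COLOR_RGB2HSV)
    k=cv2.inRange(h,(0,0,lo),(179,45,255));M=np.zeros_like(k);M[y0:y1,x0:x1]=k[y0:y1,x0:x1]
    n,l,s,c=cv2.connectedComponentsWithStats(M)
    return [(s[i,4],*s[i,:4],*np.round(c[i],1)) for i in range(1,n) if s[i,4]>amin]
E
python3 - <<'E'
from h import *
t=cv2.imread('pics/top0.png')[...,::-1].copy();s=cv2.imread('pics/side0.png')[...,::-1].copy()
for b in blobs(t,150,(270,170,380,360)):
    print('top',*b,np.round(plane('top',b[5],b[6],.05)*1e3,1))
for b in blobs(s,150,(180,190,390,350)): print('side',*b)
a=cv2.resize(t[165:365,265:385],None,fx=3,fy=3,interpolation=cv2.INTER_CUBIC)
b=cv2.resize(s[205:355,180:385],None,fx=2,fy=2,interpolation=cv2.INTER_CUBIC)
c=np.zeros((600,770,3),np.uint8);c[:,:360]=a;c[:300,360:770]=b
cv2.imwrite('pics/crop.png',c[...,::-1])
E
```

```text
top 230 278 191 17 17 285.8 198.9 [643.  102.8  50. ]
top 242 314 202 18 18 322.7 210.1 [618.6  18.5  50. ]
top 380 350 212 21 21 360.2 222.0 [592.7 -66.6  50. ]
top 264 283 314 18 19 291.5 322.8 [365.3  83.8  50. ]
top 263 341 322 18 19 349.6 331.0 [349.5 -44.9  50. ]
```

View pics/crop.png

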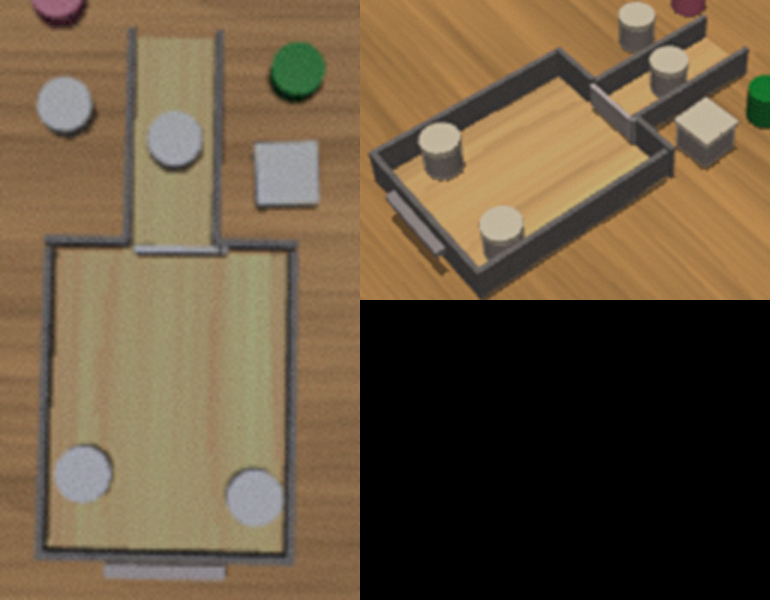

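The crop confirms the white lidded tub in the lane at top (323,210), side about (334,235), with the flap shut ahead of it at top v≈248. Next I fit the chute's pose from the grey walls.

Run:
```python
from h import *
t=cv2.imread('pics/top0.png')[...,::-1].copy()
h=cv2.cvtColor(t,cv2.COLOR_RGB2HSV)
k=cv2.inRange(h,(0,0,50),(179,60,130))
def side(rows,c0,c1,z):
    P=[]
    for v in rows:
        u=np.where(k[v,c0:c1])[0]
        if 1<=len(u)<=5: P.append(plane('top',c0+u.mean(),v,z)[:2])
    P=np.array(P);f=np.polyfit(P[:,0],P[:,1],1);res=P[:,1]-np.polyval(f,P[:,0])
    print(len(P),'slope',f[0].round(4),'sd mm',(res.std()*1e3).round(2),'y@.5',np.polyval(f,.5).round(4));return f
a=side(range(252,340),276,286,.044);b=side(range(252,340),357,367,.044)
c=side(range(180,240),303,312,.040);d=side(range(180,240),334,343,.040)
# tray front/back walls: column-wise
for nm,cols,r0,r1 in (('near-lane wall',list(range(284,303))+list(range(345,358)),240,250),('far wall',range(285,355),343,356)):
    P=[]
    for u in cols:
        v=r0+np.where(k[r0:r1,u])[0]
        if 1<=len(v)<=5:P.append(plane('top',u,v.mean(),.044)[:2])
    P=np.array(P);f=np.polyfit(P[:,1],P[:,0],1);print(nm,len(P),f.round(4),'x at y=.018',np.polyval(f,.018).round(4))
print(blobs(cv2.imread('pics/top0.png')[...,::-1].copy(),135,(305,240,345,255),20))
print('flap', plane('top',265+180/3,165+251/3,.044), 'flap ends',plane('top',265+136/3,165+250/3,.044),plane('top',265+228/3,165+250/3,.044))
for p,q in (((322.7,210.1),(334.5,235)),((291.5,322.8),(180+80/2,205+136/2)),((349.6,331),(180+142/2,205+222/2))):
    x,e=two(p,q);print('lid 3D',(x*1e3).round(1),'gap',(e*1e3).round(1))
```

```text
88 slope -0.0082 sd mm 0.5 y@.5 0.1118
88 slope -0.0096 sd mm 0.7 y@.5 -0.0722
60 slope -0.0068 sd mm 0.38 y@.5 0.0537
60 slope -0.0056 sd mm 0.4 y@.5 -0.0137
near-lane wall 32 [0.0081 0.5389] x at y=.018 0.539
far wall 66 [0.0026 0.3048] x at y=.018 0.3048
[(np.int32(58), np.int32(309), np.int32(246), np.int32(28), np.int32(3), np.float64(321.7), np.float64(247.4))]
flap [0.53148381 0.01199107 0.044     ] flap ends [0.53171654 0.04514336 0.044     ] [ 0.53280956 -0.02415012  0.044     ]
lid 3D [619.1  18.3  48.8] gap 0.7
lid 3D [366.7  82.9  52.4] gap 2.9
lid 3D [350.7 -45.5  52.3] gap 2.6
```

Run:
```python
from h import *
from scipy.spatial.transform import Rotation as R
s=r.read_state();M=R.from_quat(s['ee_rot']).as_matrix();print(M.round(3));y=M[:,1]
a=np.arctan2(y[1],y[0]);tgt=np.pi+.14
for k in(0,np.pi): print('turn',(tgt-a+k+np.pi)%(2*np.pi)-np.pi)
print(s['eef_pos'])
```

```text
[[-0.001  0.413  0.911]
 [-0.002  0.911 -0.413]
 [-1.    -0.002 -0.   ]]
turn 2.1365469825752585
turn -1.0050456710145355
[0.25779431 0.56851569 0.23013366]
```

Call:
send_rows --pt "34 -52 0" --pt "68 -104 0" --pt "102 -156 0" --pt "136 -208 0" --pt "170 -260 0" --turn '[-0.1,-0.2,-0.3,-0.4,-0.5]' --gripper 55

```text
time: 0.72
eef_pos: [0.4287, 0.3073, 0.2309]
ee_rot: [0.317, 0.632, -0.317, 0.632]
contact_force: [0.8, 0.2, -0.7]
opening: 0.067
```

Call:
send_rows --pt "34 -52 0" --pt "68 -104 0" --pt "102 -156 0" --pt "136 -208 0" --pt "170 -260 0" --turn '[-0.1,-0.2,-0.3,-0.4,-0.5]'

```text
time: 1.35
eef_pos: [0.5987, 0.0474, 0.2308]
ee_rot: [0.463, 0.534, -0.463, 0.534]
contact_force: [1.3, 0.5, 0.9]
opening: 0.0669
```

Call:
send_rows --pt "21 -34 -30" --pt "21 -34 -60" --pt "21 -34 -90" --pt "21 -34 -110" --pt "21 -34 -110" --turn '[-0.005,-0.005,-0.005,-0.005,-0.005]'

```text
time: 1.98
eef_pos: [0.6173, 0.0154, 0.119]
ee_rot: [0.463, 0.535, -0.465, 0.532]
contact_force: [-0.0, -0.9, 0.0]
opening: 0.067
```

Run:
```python
from h import *
s=r.read_state();print(s['eef_pos'])
w=r.camera('wrist');sd=r.camera('side')
c=np.zeros((480,780,3),np.uint8);c[:360,:480]=cv2.resize(w,(480,360))
c[:480,480:]=cv2.resize(sd[170:330,270:370],(300,480))
cv2.imwrite('pics/near.png',c[...,::-1])
m=r.camera_model('wrist');T=np.array(m['camera_from_world']);print(m['fx'],(-T[:3,:3].T@T[:3,3]).round(3))
```

```text
[0.61732637 0.01539091 0.11903637]
345.2496061993966 [0.609 0.092 0.264]
```

View pics/near.png

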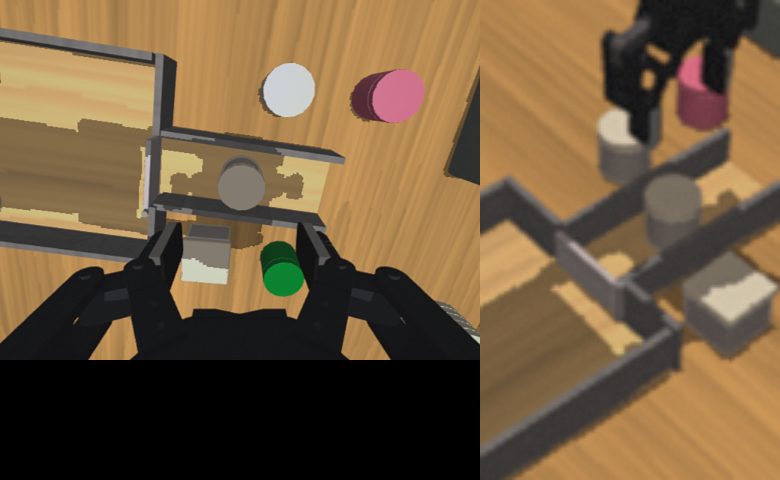

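Run:
```python
from h import *
f=4/3
for n,u,v,z in(('lid',241,187,.05),('flap top hingeless end',150,141,.044),('flap hinge end',148,215,.044),('wall left end top',343,158,.04),('wall right end',322,226,.04)):
    print(n,(plane('wrist',u*f,v*f,z)*1e3).round(1))
```

```text
lid [621.3  19.3  50. ]
flap top hingeless end [539.1  47.4  44. ]
flap hinge end [539.8 -22.1  44. ]
wall left end top [707.5  55.4  40. ]
wall right end [704.9 -12.5  40. ]
```

Call:
send_rows --pt "2 -1 -25" --pt "2 -1 -50" --pt "2 -1 -75" --pt "2 -1 -95" --pt "2 -1 -95" --turn '[0,0,0,0,0]'

```text
time: 2.7
eef_pos: [0.6203, 0.0143, 0.0254]
ee_rot: [0.463, 0.534, -0.464, 0.533]
contact_force: [-0.6, 0.7, 0.8]
opening: 0.0671
```

Call:
send_rows --pt "0 0 -5" --pt "0 0 -10" --pt "0 0 -14" --pt "0 0 -14" --turn '[0,0,0,0]'

```text
time: 3.2
eef_pos: [0.6209, 0.0142, 0.0121]
ee_rot: [0.464, 0.534, -0.464, 0.534]
contact_force: [-0.6, -0.1, -0.5]
opening: 0.0672
```

Run:
```python
from h import *
s=r.read_state();print(s['time'],s['eef_pos'],s['contact_force'],s['opening'])
w=r.camera('wrist');sd=r.camera('side')
c=np.zeros((480,780,3),np.uint8);c[:360,:480]=cv2.resize(w,(480,360))
c[:480,480:]=cv2.resize(sd[170:330,270:370],(300,480))
cv2.imwrite('pics/near2.png',c[...,::-1])
```

```text
3.2 [0.62093025 0.01419798 0.01205086] [-0.61494423 -0.05184033 -0.544859  ] 0.0671926931054045
```

View pics/near2.png

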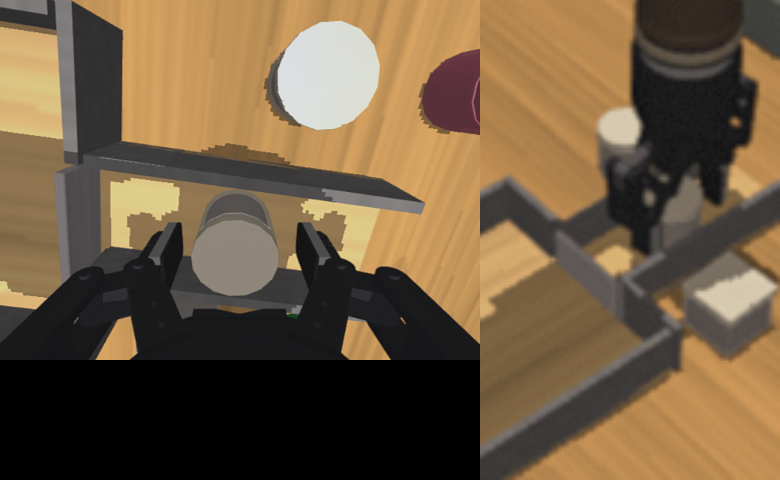

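Call:
send_rows --pt "-6 0 0" --pt "-12 0 0" --pt "-20 0 0" --pt "-32 0 0" --pt "-46 0 0" --turn '[0,0,0,0,0]'

```text
time: 3.92
eef_pos: [0.5754, 0.0141, 0.0126]
ee_rot: [0.464, 0.533, -0.463, 0.535]
contact_force: [3.9, -1.3, -1.1]
opening: 0.067
```

Call:
send_rows --pt "-22 0 0" --pt "-50 0.5 0" --pt "-82 0.5 0" --pt "-114 1 0" --pt "-142 1 0" --turn '[0,0,0,0,0]'

```text
time: 4.55
eef_pos: [0.4315, 0.0153, 0.0125]
ee_rot: [0.464, 0.534, -0.464, 0.534]
contact_force: [0.4, 0.0, 1.1]
opening: 0.0667
```

Call:
send_rows --pt "-14 0 0" --pt "-20 0 0" --pt "-22 0 0" --pt "-22 0 0" --turn '[0,0,0,0]'

```text
time: 5.05
eef_pos: [0.4121, 0.0151, 0.0124]
ee_rot: [0.464, 0.533, -0.464, 0.534]
contact_force: [-0.0, -0.2, 1.0]
opening: 0.0671
```

Run:
```python
from h import *
s=r.read_state();print(s['time'],s['eef_pos'],s['contact_force'],s['opening'])
w=r.camera('wrist');sd=r.camera('side')
c=np.zeros((480,790,3),np.uint8);c[:300,:400]=cv2.resize(w,(400,300))
c[:,400:]=cv2.resize(sd[180:360,175:321],(390,480))
cv2.imwrite('pics/in.png',c[...,::-1])
```

```text
5.05 [0.41205045 0.01510042 0.01243738] [-0.01889336 -0.22377205  1.03613048] 0.06712977081077996
```

View pics/in.png

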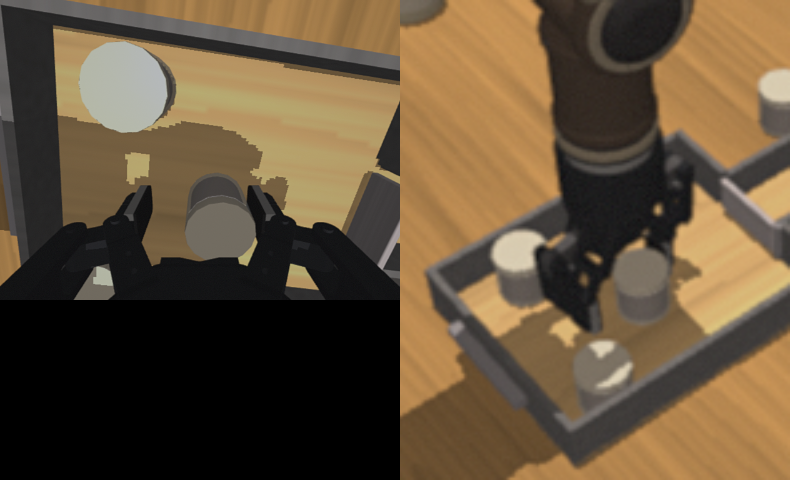

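The tub stands inside the tray and the flap is nearly shut. I'll back off a few mm and lift straight up.

Call:
send_rows --pt "4 0 0" --pt "4 0 0" --pt "4 0 15" --pt "4 0 35" --pt "4 0 60" --turn '[0,0,0,0,0]'

```text
time: 5.78
eef_pos: [0.4148, 0.0152, 0.0734]
ee_rot: [0.464, 0.534, -0.464, 0.534]
contact_force: [0.5, -0.3, -0.4]
opening: 0.0674
```

Call:
send_rows --pt "0 0 30" --pt "0 0 70" --pt "0 50 110" --pt "0 110 130" --pt "0 170 130" --turn '[0,0,0,0,0]'

```text
time: 6.4
eef_pos: [0.417, 0.1872, 0.2062]
ee_rot: [0.466, 0.532, -0.462, 0.535]
contact_force: [1.4, 0.1, 0.0]
opening: 0.0671
```

Call:
send_rows --pt "0 50 0" --pt "0 100 0" --pt "0 150 0" --pt "0 200 0" --pt "0 200 0" --turn '[0,0,0,0,0]'

```text
time: 7.02
eef_pos: [0.4149, 0.3882, 0.2034]
ee_rot: [0.464, 0.535, -0.462, 0.535]
contact_force: [-0.4, -0.9, -0.5]
opening: 0.0668
```

Run:
```python
from h import *
s=r.read_state();print(s['time'],s['eef_pos'],s['contact_force'])
t=r.camera('top');sd=r.camera('side')
for b in blobs(t,140,(270,170,380,360),20): print('top',*b,np.round(plane('top',b[5],b[6],.05)*1e3,1))
c=np.zeros((600,770,3),np.uint8);c[:,:360]=cv2.resize(t[165:365,265:385],(360,600),interpolation=cv2.INTER_CUBIC)
c[:300,360:]=cv2.resize(sd[205:355,180:385],(410,300),interpolation=cv2.INTER_CUBIC)
cv2.imwrite('pics/end.png',c[...,::-1])
```

```text
7.025 [0.41487373 0.38822354 0.20338224] [-0.42651619 -0.94028474 -0.48523763]
top 251 277 191 18 17 285.7 198.9 [643. 103.  50.]
top 422 350 212 21 21 360.4 222.0 [592.7 -67.1  50. ]
top 57 309 246 28 3 321.9 247.4 [533.7  19.1  50. ]
top 281 316 287 19 19 325.4 296.4 [424.5   9.6  50. ]
top 279 283 314 19 19 291.8 322.8 [365.3  83.1  50. ]
top 281 340 322 19 19 349.6 330.8 [349.9 -44.9  50. ]
top 149 300 354 40 4 319.0 355.6 [295.1  21.8  50. ]
```

View pics/end.png

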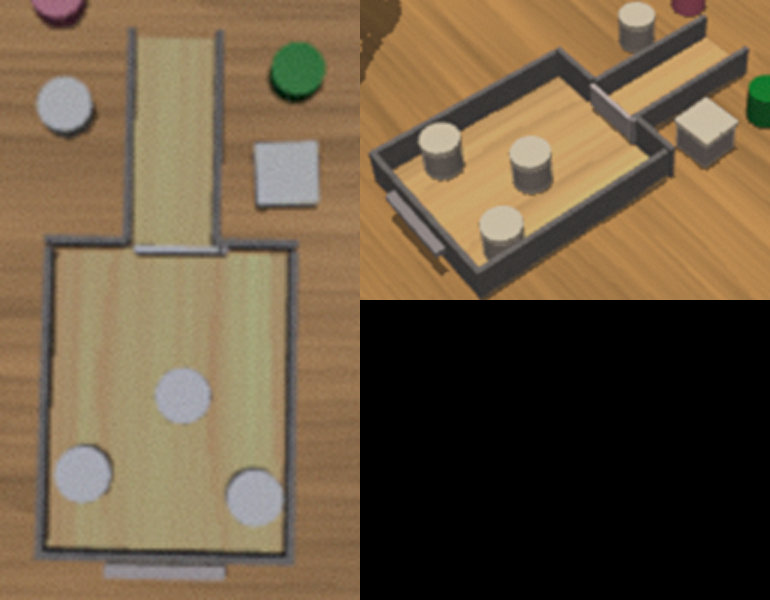

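The picture shows the tub upright in the tray at top (325,296). The flap blob is back where it was when shut (321.9,247.4 against 321.7,247.4), and the other tubs are unmoved. I'm handing in.

```bash
python3 -c "
from plant import r
print(r.sign_off())"
```

```text
the job is handed in; nothing more can be done
None
```

The tub is through the flap and standing upright in the tray, and the flap has swung shut behind it. I lowered the open gripper (67 mm) around the tub without gripping it. The front finger opened the flap and the rear finger slid the tub through in one stroke. Then I backed off and lifted clear at about 7 s.

**Last checks:**
- **Tub:** its centre is about 110 mm past the flap, clear of the flap's sweep.
- **Flap:** its image is within 0.2 pixels of where it was when shut.
- **Other tubs:** the stored, spare and square tubs are within about 0.7 mm of where they started. I did not measure the jar, scoop or brush again; the arm stayed clear of them.
- **Forces:** the highest force reported at the end of any move was about 4 N.

No check failed. The wrist and top views disagreed by up to about 7 mm on the flap and 3 mm on the tub, which the finger clearances covered. I took no picture during the stroke, so flap-before-tub order rests on the finger spacing, not on a picture.

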